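# Find the worn shock mount and push its tag down

## Task

Three spring shock mounts stand on the bench for checking, each with an orange tag in front of it. Working from left to right as the robot sees them, press each black rubber pad once or more with the fingertips so that it clearly sinks, to find the softest of the three, and then push that mount's orange tag fully down. Leave the other two tags up, do not pull up or lift anything, and leave the loose things on the bench where they are.

Things in the scene. Friction and masses are not known exactly. Their poses are not given: they have to be found in the camera images.
- left_pad (a point): top centre, at rest, of the round black rubber pad of the left shock mount, 62 mm above the bench. The pad, 29 mm across, sits on an aluminium cap over a coil spring; it sinks straight down, by at most 15 mm, and springs back when let go. This point stays with the stand and does not sink. Axes as the stand's.
- left_stand: left test stand, grey base plate 130 x 52 x 12 mm fixed to the bench; origin under its centre, x from tag (x = -45 mm) to mount (x = +35 mm). The mounts look alike: each gives from about 1.5 N on and then needs 0.3, 0.6 or 1.1 N more per mm, one of each, in an order that changes from run to run.
- left_tag_top (a point): centre of the upper face of the left orange tag: a bar 14 x 24 x 8 mm (24 along the stand's y) on a flat stem in a slotted dark steel housing (28 x 32 mm, top 38 mm above the bench). Moves with the tag: about 64 mm above the bench at the start, 46 mm when fully down.
- left_tag (a joint): slide of the left orange tag, m: about 0 at the start, 0.018 fully down with the bar on its housing, negative when pulled up (to -0.010). Slides stiffly (about 4 N) and stays where it is left.
- middle_pad (a point): top centre, at rest, of the round black rubber pad of the middle shock mount, 62 mm above the bench. The pad, 29 mm across, sits on an aluminium cap over a coil spring; it sinks straight down, by at most 15 mm, and springs back when let go. This point stays with the stand and does not sink. Axes as the stand's.
- middle_stand: middle test stand, grey base plate 130 x 52 x 12 mm fixed to the bench; origin under its centre, x from tag (x = -45 mm) to mount (x = +35 mm). The mounts look alike: each gives from about 1.5 N on and then needs 0.3, 0.6 or 1.1 N more per mm, one of each, in an order that changes from run to run.
- middle_tag_top (a point): centre of the upper face of the middle orange tag: a bar 14 x 24 x 8 mm (24 along the stand's y) on a flat stem in a slotted dark steel housing (28 x 32 mm, top 38 mm above the bench). Moves with the tag: about 64 mm above the bench at the start, 46 mm when fully down.
- middle_tag (a joint): slide of the middle orange tag, m: about 0 at the start, 0.018 fully down with the bar on its housing, negative when pulled up (to -0.010). Slides stiffly (about 4 N) and stays where it is left.
- right_pad (a point): top centre, at rest, of the round black rubber pad of the right shock mount, 62 mm above the bench. The pad, 29 mm across, sits on an aluminium cap over a coil spring; it sinks straight down, by at most 15 mm, and springs back when let go. This point stays with the stand and does not sink. Axes as the stand's.
- right_stand: right test stand, grey base plate 130 x 52 x 12 mm fixed to the bench; origin under its centre, x from tag (x = -45 mm) to mount (x = +35 mm). The mounts look alike: each gives from about 1.5 N on and then needs 0.3, 0.6 or 1.1 N more per mm, one of each, in an order that changes from run to run.
- right_tag_top (a point): centre of the upper face of the right orange tag: a bar 14 x 24 x 8 mm (24 along the stand's y) on a flat stem in a slotted dark steel housing (28 x 32 mm, top 38 mm above the bench). Moves with the tag: about 64 mm above the bench at the start, 46 mm when fully down.
- right_tag (a joint): slide of the right orange tag, m: about 0 at the start, 0.018 fully down with the bar on its housing, negative when pulled up (to -0.010). Slides stiffly (about 4 N) and stays where it is left.
- grease_tin: round flat tin with a blue lid, 70 mm across, 31 mm high, loose bystander; origin at the centre of its underside
- gauge_block: small ground steel block 30 x 35 x 20 mm, loose bystander; origin at the centre of its underside
- ring: zinc-plated ring with an ear, 62 mm across, 9 mm high, loose bystander; origin at the centre of its underside
There are look-alikes about, which are no part of the job. What is shaped like the right_stand but purple is not meant.

How it is judged:
By the outcome, as a careful person would: the job done as asked, in the order asked, and still so for the second after the job is handed in, with the robot touching nothing.
It also fails if it takes over 48 s, if anything falls off the work surface, if the arm or the gripper's body presses on something with over 40 N, if the wrist force passes 120 N, or if a joint passes its speed limit or range.

## Robot

A 6-joint arm with a two-finger parallel gripper is mounted at the origin on a cart in front of the work surface, level with it; the furniture and walls round the work are solid. World frame = base frame: x ahead of the robot, y to its left, z up, the work surface at z = 0. Lengths are in m, angles in rad, forces in N, time in s.
With the tool pointing down it reaches from about 0.25 to 0.775 m from the base axis. Payload 4 kg.
Tool frame: the origin (TCP) lies between the finger pads; the fingertips stand 14 mm ahead of it and the grasp point (between the pads) lies 5 mm behind it (robot.tips_ahead is the distance from the TCP to the fingertips, in m); z points along the fingers, y is the direction in which the jaws open and shut (so a half turn about z gives the same grasp; the last joint's range is limited). The gripper opens to 94 mm and grips with 3 to 60 N. Pads are 16 mm wide; open, the fingers measure 119 mm over their backs; the gripper's body (75 mm by 177 mm) begins 78 mm behind the grasp point.
Start: joints at [1.003, 0.087, 1.371, -0, 1.684, -0.103], TCP at [0.247, 0.492, 0.22] pointing down, gripper open.
Joint ranges: [-3.1, 3.1], [-0.76, 2.03], [0.27, 2.55], [-1.08, 4.22], [0.17, 2.65], [-2.57, 2.57]. Speed limits (rad/s): [2.79, 2.79, 3.14, 3.14, 3.14, 3.14].

## Interface

Orientations are given as [roll, pitch, yaw] about the fixed x, y, z axes, in that order (R = Rz(yaw) Ry(pitch) Rx(roll)).
In Python, from bench import robot, optics, job gives the robot as it stands.
- The arm moves only by the tool apply_moves, never from a script. Its argument "moves" is a list of rows, each a list of 3 entries, a list of its own where there are three numbers: the shift along the tool's x, y, z in cm, then the turn, a rotation vector about the tool's x, y, z in rad, then the opening, from 0 (shut) to 1 (fully open). In form: [[[tx, ty, tz], [rx, ry, rz], grip], ...]. A call has exactly 10 rows; each row is the pose to reach, as a shift and turn from the pose commanded when the call began, along the tool's axes at that moment; what a row does not reach only later rows make up. A row lasts 1/12 s, in which the tool goes at most 41.7 mm and 7.16 degrees, less where a joint would pass 70% of its speed; a pose out of reach is approached as far as the arm can. A call with a gripper value outside its range is refused whole. The fingers move at their own pace and stop on an object; the grip force is fixed at half the most. Time passes only in rows, so rows that repeat a pose let the fingers close, or fill a call up. It gives the time, the measured TCP pose, the force and the opening at its end, in the units of the state.
- robot.get_obs(): the state, without advancing time (a new reading comes with each control period).
- optics.snapshot(name): name is "scene" or "top" or "wrist"; returns the picture (420x560x3 uint8, red, green, blue); there is no depth.
- optics.get_calibration(name): a dict with "fx", "fy", "cx", "cy" (pixels), "rvec" (rotation vector, rad) and "tvec" (3), from world to camera coordinates, as OpenCV has them. Camera axes: x right, y down, z forward; pixel columns grow to the right and rows downward; lengths in m; the calibration is good to about 2 mm. A picture is of the moment at which its call begins: read the wrist's pose just before it. get_calibration takes no time and is no camera call; for the wrist camera it gives the pose at the moment of the call.
- job.close_job(): hands the job in, once; it reports no verdict.
The state is a dict: "time": time; "joint_positions": joint angles; "qvel": joint speeds; "joint_torque": joint torques, N m; "tool_pos": TCP position; "ee_rot": TCP orientation; "wrist_force": force on the tool from outside, world axes, zero at the start; "wrist_torque": the same for the moment, N m; "width": finger opening in m.
Only numpy, scipy, OpenCV 4.12 (cv2) and the standard library are available. Lean on these libraries where they do the work, as an engineer would, in place of code of your own. Each camera call takes 0.05 s, during which the arm holds its last target.

## Working session

There is one attempt and no reset: what is moved stays moved. The work goes in short steps, Python scripts to look and compute and a tool call to move; the robot and the scene stay as the last step left them, time stands still between calls to the robot, and variables do not carry over. Pictures are saved under pics/ and viewed, and the job is handed in when it is done.

Besides the shell and the picture viewer there is one more tool, called after "Request:" as a command line: name --argument value ..., lists and objects as JSON in quotes. apply_moves: Moves the arm, as the interface text tells. Its arguments: {"type":"object","properties":{"moves":{"type":"array"}},"required":["moves"]}

```bash
ls; mkdir -p pics; python3 - <<'E'
from bench import robot, optics, job
import cv2
o=robot.get_obs(); print({k:(o[k]) for k in o}); print(robot.tips_ahead)
for n in ("scene","top"):
    cv2.imwrite(f"pics/{n}0.png",optics.snapshot(n)[:,:,::-1]); print(optics.get_calibration(n))
E
```

```text
pics
{'time': 0.0, 'joint_positions': array([ 1.00291254e+00,  8.79260072e-02,  1.37223243e+00, -3.76718483e-05,
        1.68362456e+00, -1.03107008e-01]), 'qvel': array([ 0.00146856, -0.00033387, -0.00099883,  0.00042274,  0.0021503 ,
       -0.00084864]), 'joint_torque': array([-4.67530608e-04, -3.40190864e+01, -3.02424145e+01,  7.15427916e-02,
        3.32187396e-02, -1.74462739e-04]), 'tool_pos': array([0.24625773, 0.49120233, 0.21833109]), 'ee_rot': array([-3.13941008e+00, -1.88197619e-04,  2.67681147e+00]), 'wrist_force': array([ 0.42010333, -0.02477509, -0.50456207]), 'wrist_torque': array([ 0.01663379, -0.00491159,  0.00510325]), 'width': 0.0943648657247804}
0.014
{'fx': 480.46955694789955, 'fy': 480.46955694789955, 'cx': 286.5638060773057, 'cy': 210.25663764994704, 'rvec': array([ 2.03484553, -1.11730202,  0.52162888]), 'tvec': array([-0.35066658,  0.3029373 ,  0.94083416])}
{'fx': 523.3496884190944, 'fy': 523.3496884190944, 'cx': 284.5005899735687, 'cy': 212.0410139592575, 'rvec': array([ 2.09539804, -2.11718524,  0.22586436]), 'tvec': array([-0.09309789,  0.50985482,  1.3634426 ])}
```

View pics/scene0.png

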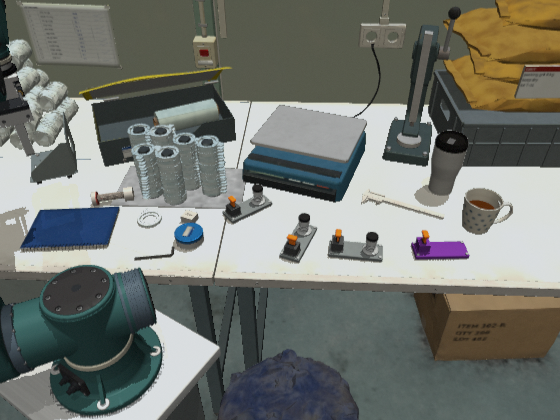

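View pics/top0.png

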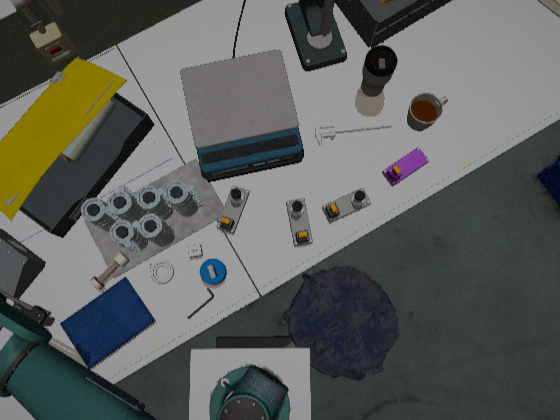

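The scene picture shows three grey stands: left with its tag at (233,201) and pad at (257,189), middle with tag (291,240) and pad (304,219), right with tag (337,236) and pad (372,239). The purple look-alike is at (440,248). I'll look closer before choosing.

```bash
python3 - <<'E'
import cv2
a=cv2.imread("pics/top0.png")[150:270,190:440]; cv2.imwrite("pics/topc.png",cv2.resize(a,None,fx=3.2,fy=3.2,interpolation=cv2.INTER_CUBIC))
a=cv2.imread("pics/scene0.png")[165:275,210:400]; cv2.imwrite("pics/scenec.png",cv2.resize(a,None,fx=4,fy=4,interpolation=cv2.INTER_CUBIC))
E
```

```text
(no output)
```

View pics/topc.png

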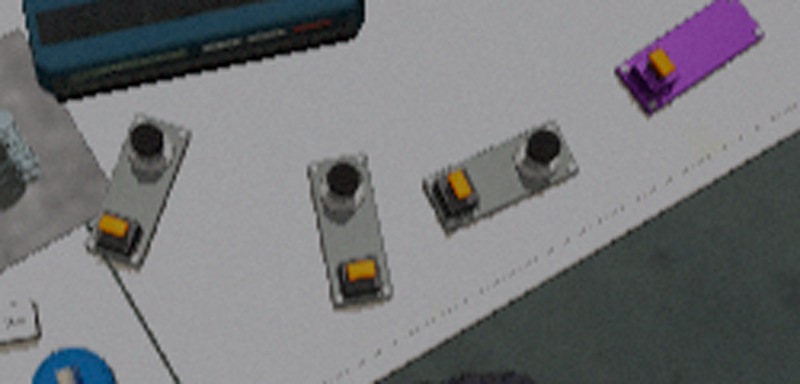

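View pics/scenec.png

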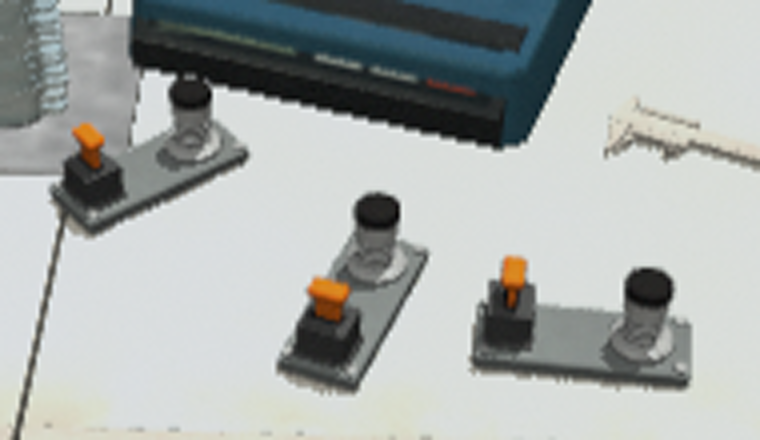

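```bash
cat > h.py <<'E'
import numpy as np, cv2
from bench import robot, optics, job
from scipy.spatial.transform import Rotation as R
def ray(n,px,z,c=None):
    c=c or optics.get_calibration(n); Rm=R.from_rotvec(c['rvec']).as_matrix()
    o=-Rm.T@c['tvec']; d=Rm.T@np.array([(px[0]-c['cx'])/c['fx'],(px[1]-c['cy'])/c['fy'],1])
    return o+d*(z-o[2])/d[2]
def proj(n,P,c=None):
    c=c or optics.get_calibration(n)
    K=np.array([[c['fx'],0,c['cx']],[0,c['fy'],c['cy']],[0,0,1]])
    return cv2.projectPoints(np.array(P,float).reshape(-1,3),c['rvec'],c['tvec'],K,None)[0][:,0]
def tool(p,grip=None):
    """desired world delta in tool axes (cm)"""
    o=robot.get_obs(); return R.from_euler('xyz',o['ee_rot']).inv().apply(np.array(p)-o['tool_pos'])*100
E
python3 - <<'E'
from h import *
T=lambda p:(p[0]/3.2+190,p[1]/3.2+150)
S=lambda p:(p[0]/4+210,p[1]/4+165)
pad={'left':(147,139),'middle':(343,181),'right':(542,144)}
spad={'left':(191,92),'middle':(378,208),'right':(648,283)}
tag={'left':(113,226),'middle':(361,268),'right':(460,183)}
cor={'left':[(138,116),(190,130),(139,268),(88,248)],'middle':[(308,163),(366,153),(391,298),(335,308)],'right':[(423,184),(555,121),(579,172),(448,234)]}
for k in pad:
    a=ray('top',T(pad[k]),.062);b=ray('scene',S(spad[k]),.062);t=ray('top',T(tag[k]),.064)
    C=np.array([ray('top',T(p),.012) for p in cor[k]]);c=C.mean(0)
    u=(a-t)[:2];L=np.linalg.norm(u);u/=L
    print(k,a.round(4),b.round(4),t.round(4),L.round(3),'yaw',np.degrees(np.arctan2(u[1],u[0])).round(1),'from corners pad',(c[:2]+.035*u).round(4),'tag',(c[:2]-.045*u).round(4))
E
```

```text
left [0.5606 0.0332 0.062 ] [0.5611 0.0324 0.062 ] [0.485  0.0607 0.064 ] 0.08 yaw -20.1 from corners pad [0.5605 0.0326] tag [0.4853 0.06  ]
middle [ 0.5221 -0.1328  0.062 ] [ 0.5261 -0.1333  0.062 ] [ 0.4471 -0.1466  0.064 ] 0.076 yaw 10.4 from corners pad [ 0.5245 -0.133 ] tag [ 0.4458 -0.1475]
right [ 0.5525 -0.3021  0.062 ] [ 0.5531 -0.3027  0.062 ] [ 0.5189 -0.2314  0.064 ] 0.078 yaw -64.6 from corners pad [ 0.5503 -0.3044] tag [ 0.5159 -0.2321]
```

Candidates:
- Left stand: top picture (234,210), pad at (236,193).
- Middle stand: top picture (299,222), pad at (297,207).
- Right stand: top picture (346,205), pad at (359,195).
- Purple look-alike: (405,167). Rejected by its colour, and it has no mount.

The close crop confirms the three grey stands. The poses from the two cameras and from the plate corners agree to within about 4 mm.

```bash
python3 - <<'E'
from h import *
for p in [(.561,.033,.218),(.561,.033,.10)]: print(tool(p).round(2))
E
```

```text
[-48.67 -26.85   0.09]
[-48.68 -26.83  11.89]
```

Request:
apply_moves --moves '[[[-3.5,-1.9,0],[0,0,0],0],[[-7,-3.8,0],[0,0,-0.02],0],[[-10.4,-5.7,0],[0,0,-0.05],0],[[-13.9,-7.7,0],[0,0,-0.08],0],[[-17.4,-9.6,0],[0,0,-0.116],0],[[-20.9,-11.5,0],[0,0,-0.116],0],[[-24.3,-13.4,0],[0,0,-0.116],0],[[-27.8,-15.3,0],[0,0,-0.116],0],[[-31.3,-17.3,0],[0,0,-0.116],0],[[-34.8,-19.2,0],[0,0,-0.116],0]]'

```text
time: 0.93
tool_pos: [0.472, 0.1621, 0.2191]
ee_rot: [-3.141, -0.0, 2.793]
wrist_force: [1.0, 0.4, -0.5]
width: 0.0308
```

```bash
python3 - <<'E'
from h import *
for p in [(.561,.033,.13),(.561,.033,.09)]: print(tool(p).round(2))
o=robot.get_obs();print(o['wrist_force'],o['joint_positions'])
E
```

```text
[-12.78  -9.09   8.9 ]
[-12.78  -9.09  12.9 ]
[ 1.03345027  0.37108126 -0.47922942] [ 2.17106116e-01 -2.62626074e-02  1.48803364e+00  1.17326756e-04
  1.68031974e+00 -1.00476863e+00]
```

Request:
apply_moves --moves '[[[-3,-2.1,0.5],[0,0,0],0],[[-6,-4.2,1],[0,0,0],0],[[-9,-6.3,2],[0,0,0],0],[[-11,-7.8,4],[0,0,0],0],[[-12.4,-8.8,6],[0,0,0],0],[[-12.4,-8.8,8],[0,0,0],0],[[-12.4,-8.8,10],[0,0,0],0],[[-12.4,-8.8,11],[0,0,0],0],[[-12.4,-8.8,11.4],[0,0,0],0],[[-12.4,-8.8,11.4],[0,0,0],0]]'

```text
time: 1.77
tool_pos: [0.5572, 0.0392, 0.1043]
ee_rot: [-3.141, -0.002, 2.793]
wrist_force: [-0.1, 0.0, 0.1]
width: 0.0006
```

```bash
python3 - <<'E'
from h import *
print(tool((.561,.033,.09)).round(2))
o=robot.get_obs();print(o['tool_pos'],o['wrist_force'],o['width'])
cv2.imwrite("pics/s1.png",optics.snapshot("scene")[120:280,180:400,::-1].repeat(3,0).repeat(3,1))
cv2.imwrite("pics/w1.png",optics.snapshot("wrist")[:,:,::-1])
E
```

```text
[-0.57 -0.45  1.43]
[0.55723145 0.03917769 0.10432099] [-0.05082325  0.00703281  0.06102163] 0.0005733433037042135
```

View pics/s1.png

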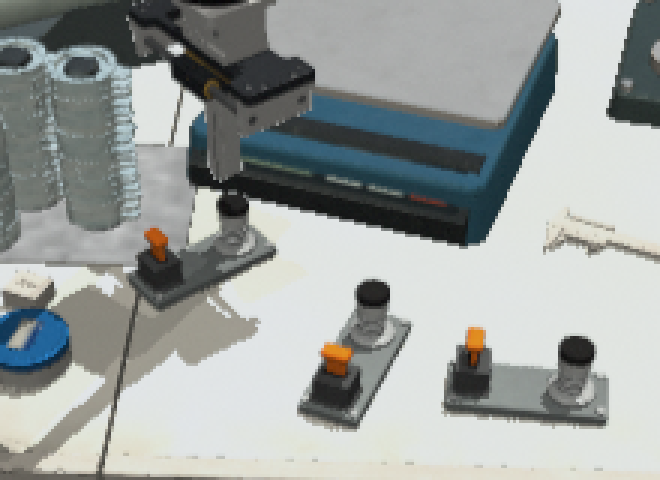

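View pics/w1.png

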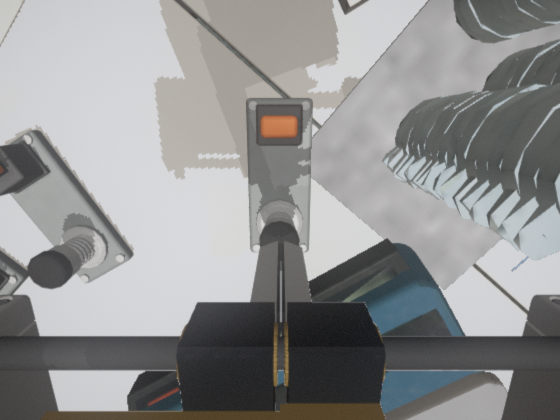

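The wrist view shows the closed fingers right over the left pad at (280,232), with the stand lined up with the tool. Before going lower I'll check the heights of the coils and the scale under the gripper body.

```bash
python3 - <<'E'
from h import *
def hgt(b,t):
    B=ray('scene',b,0)
    zs=np.arange(0,.3,.002); P=proj('scene',[[B[0],B[1],z] for z in zs])
    i=np.argmin(np.abs(P[:,1]-t[1])); return B.round(3),zs[i],P[i]
print('coil',hgt((180+92/3,120+228/3),(180+82/3,120+60/3)))
print('scale front right',hgt((180+470/3,120+243/3),(180+475/3,120+190/3)))
print('scale front left',hgt((180+192/3,120+185/3),(180+200/3,120+118/3)))
E
```

```text
coil (array([0.525, 0.172, 0.   ]), np.float64(0.182), array([203.42201316, 140.29318565]))
scale front right (array([ 0.695, -0.138,  0.   ]), np.float64(0.062), array([338.17634486, 183.04005704]))
scale front left (array([0.63 , 0.133, 0.   ]), np.float64(0.078), array([242.39674538, 159.35322582]))
```

```bash
python3 - <<'E'
from h import *
for px in [(178,193),(152,228),(200,195),(163,193)]:
  print(px,[ray('top',px,z).round(3) for z in (.1,.13,.17)])
# known coil spans in scene: right coil base at s1 (92,228) ; top pic base
E
python3 - <<'E'
import cv2
a=cv2.imread("pics/top0.png")[165:265,70:260]; cv2.imwrite("pics/coil.png",cv2.resize(a,None,fx=4,fy=4,interpolation=cv2.INTER_CUBIC))
E
```

```text
(178, 193) [array([0.554, 0.183, 0.1  ]), array([0.546, 0.176, 0.13 ]), array([0.535, 0.168, 0.17 ])]
(152, 228) [array([0.46 , 0.247, 0.1  ]), array([0.454, 0.24 , 0.13 ]), array([0.447, 0.229, 0.17 ])]
(200, 195) [array([0.548, 0.124, 0.1  ]), array([0.54 , 0.119, 0.13 ]), array([0.53 , 0.113, 0.17 ])]
(163, 193) [array([0.554, 0.223, 0.1  ]), array([0.546, 0.215, 0.13 ]), array([0.536, 0.206, 0.17 ])]
```

View pics/coil.png

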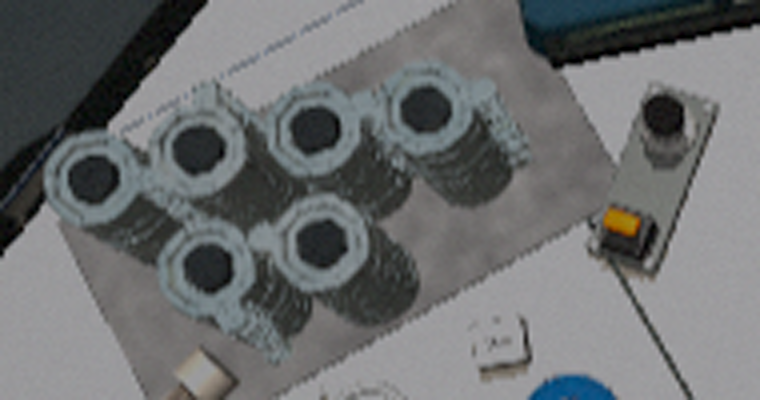

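The coil stack is about 0.17 to 0.18 m high, and one corner of the gripper body would come close to its ear. I'll turn the tool about 50° so the body lies away from the stack, then press.

Request:
apply_moves --moves '[[[0,0,-0.5],[0,0,0.11],0],[[-0.2,-0.2,-0.8],[0,0,0.22],0],[[-0.4,-0.3,-0.8],[0,0,0.33],0],[[-0.6,-0.4,-0.5],[0,0,0.44],0],[[-0.6,-0.4,0],[0,0,0.55],0],[[-0.6,-0.4,0.5],[0,0,0.66],0],[[-0.6,-0.4,1],[0,0,0.77],0],[[-0.6,-0.4,1.6],[0,0,0.87],0],[[-0.6,-0.4,1.6],[0,0,0.87],0],[[-0.6,-0.4,1.6],[0,0,0.87],0]]'

```text
time: 2.7
tool_pos: [0.5629, 0.0334, 0.0907]
ee_rot: [3.14, 0.001, 1.926]
wrist_force: [0.3, 0.9, -0.2]
width: 0.0004
```

```bash
python3 - <<'E'
from h import *
print(tool((.561,.033,.08)).round(2))
o=robot.get_obs();print(o['tool_pos'],o['wrist_force'],o['width'])
cv2.imwrite("pics/s2.png",optics.snapshot("scene")[120:280,180:400,::-1].repeat(3,0).repeat(3,1))
E
```

```text
[ 0.03 -0.19  1.07]
[0.56285487 0.03338772 0.0907429 ] [ 0.31712143  0.94404174 -0.22407172] 0.0004244467056014418
```

View pics/s2.png

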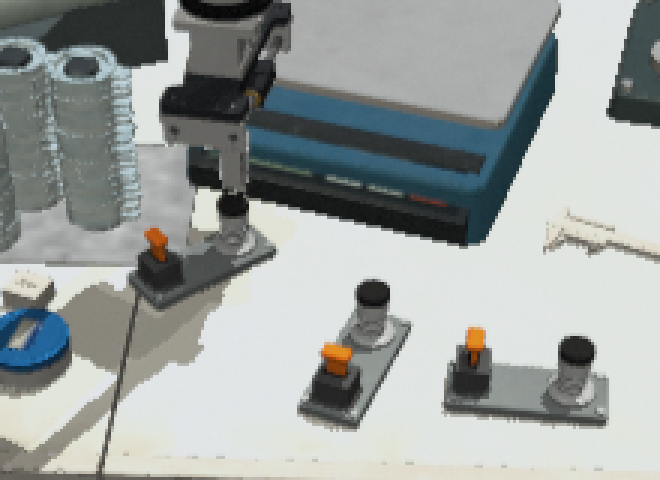

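Tips are centred above the left pad. Pressing in two depths.

Request:
apply_moves --moves '[[[0,-0.1,0.4],[0,0,0],0],[[0,-0.1,0.8],[0,0,0],0],[[0,-0.1,1.2],[0,0,0],0],[[0,-0.1,1.5],[0,0,0],0],[[0,-0.1,1.7],[0,0,0],0],[[0,-0.1,1.9],[0,0,0],0],[[0,-0.1,2.0],[0,0,0],0],[[0,-0.1,2.0],[0,0,0],0],[[0,-0.1,2.0],[0,0,0],0],[[0,-0.1,2.0],[0,0,0],0]]'

```text
time: 3.58
tool_pos: [0.5614, 0.0328, 0.071]
ee_rot: [3.141, 0.0, 1.923]
wrist_force: [-2.6, -0.3, 7.7]
width: 0.0004
```

```bash
python3 - <<'E'
from h import *
o=robot.get_obs();print(o['tool_pos'],'sink mm',(.062+.014-o['tool_pos'][2])*1000,o['wrist_force'])
E
```

```text
[0.561398   0.03280123 0.0709731 ] sink mm 5.026895167517753 [-2.59057163 -0.32829666  7.65391577]
```

Request:
apply_moves --moves '[[[0,0,0.1],[0,0,0],0],[[0,0,0.2],[0,0,0],0],[[0,0,0.3],[0,0,0],0],[[0,0,0.4],[0,0,0],0],[[0,0,0.5],[0,0,0],0],[[0,0,0.5],[0,0,0],0],[[0,0,0.5],[0,0,0],0],[[0,0,0.5],[0,0,0],0],[[0,0,0.5],[0,0,0],0],[[0,0,0.5],[0,0,0],0]]'

```text
time: 4.42
tool_pos: [0.5614, 0.0328, 0.0671]
ee_rot: [3.141, 0.0, 1.923]
wrist_force: [-4.9, -0.0, 11.2]
width: 0.0002
```

```bash
python3 - <<'E'
from h import *
o=robot.get_obs();print(o['tool_pos'],'sink mm',(.062+.014-o['tool_pos'][2])*1000,o['wrist_force'])
cv2.imwrite("pics/s3.png",optics.snapshot("scene")[120:280,180:400,::-1].repeat(3,0).repeat(3,1))
o=robot.get_obs();print(o['tool_pos'],'sink mm',(.062+.014-o['tool_pos'][2])*1000,o['wrist_force'])
E
```

```text
[0.56143992 0.03279322 0.06708414] sink mm 8.915862190913948 [-4.9339349  -0.03142633 11.15459265]
[0.56144033 0.03277545 0.06708147] sink mm 8.918526216924821 [-4.66390668  0.23774681 11.9908176 ]
```

View pics/s3.png

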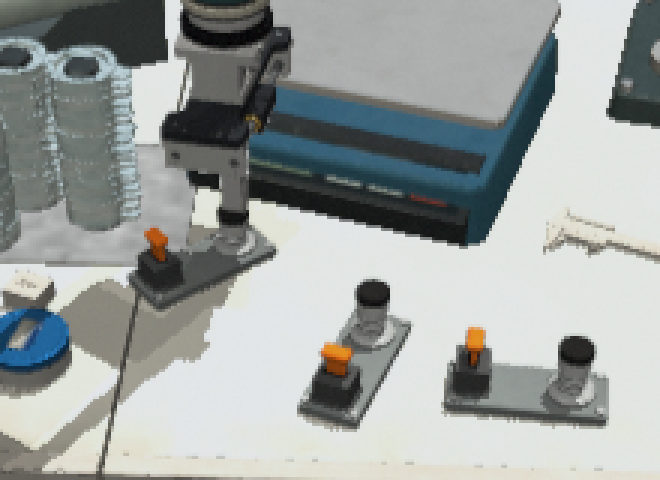

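Picture: the left pad has clearly sunk at (233,215 in the crop), with 7.7 N at 5.0 mm and 11–12 N at 8.9 mm. That is about 1.0–1.1 N/mm, so this is the stiff one. Next, the middle mount.

```bash
python3 - <<'E'
from h import *
for p in [(.561,.033,.11),(.5235,-.133,.11),(.5235,-.133,.088)]: print(tool(p).round(2))
E
```

```text
[ 0.03 -0.03 -4.29]
[-14.25  -9.28  -4.29]
[-14.25  -9.28  -2.09]
```

Request:
apply_moves --moves '[[[0,0,-2],[0,0,0],0],[[0,0,-4],[0,0,0],0],[[-2,-1.3,-4.3],[0,0,0],0],[[-5,-3.3,-4.3],[0,0,0],0],[[-8,-5.2,-4.3],[0,0,0],0],[[-11,-7.2,-4.3],[0,0,0],0],[[-13.5,-8.8,-4.3],[0,0,0],0],[[-14.2,-9.3,-3.5],[0,0,0],0],[[-14.2,-9.3,-2.5],[0,0,0],0],[[-14.2,-9.3,-2.1],[0,0,0],0]]'

```text
time: 5.3
tool_pos: [0.522, -0.1318, 0.0831]
ee_rot: [-3.14, -0.003, 1.922]
wrist_force: [0.4, 0.4, -0.2]
width: 0.0005
```

```bash
python3 - <<'E'
from h import *
o=robot.get_obs();print(o['tool_pos'],o['wrist_force'])
cv2.imwrite("pics/s4.png",optics.snapshot("scene")[120:280,180:400,::-1].repeat(3,0).repeat(3,1))
cv2.imwrite("pics/w4.png",optics.snapshot("wrist")[:,:,::-1])
o=robot.get_obs();print(o['tool_pos'],o['wrist_force'])
print(tool((.5235,-.133,.071)).round(2))
E
```

```text
[ 0.5219569  -0.13178067  0.08306833] [ 0.3892107   0.44044305 -0.23423753]
[ 0.52203001 -0.13073967  0.08322303] [-0.80305941 -0.04761193  0.52289943]
[-0.27  0.06  1.22]
```

View pics/s4.png

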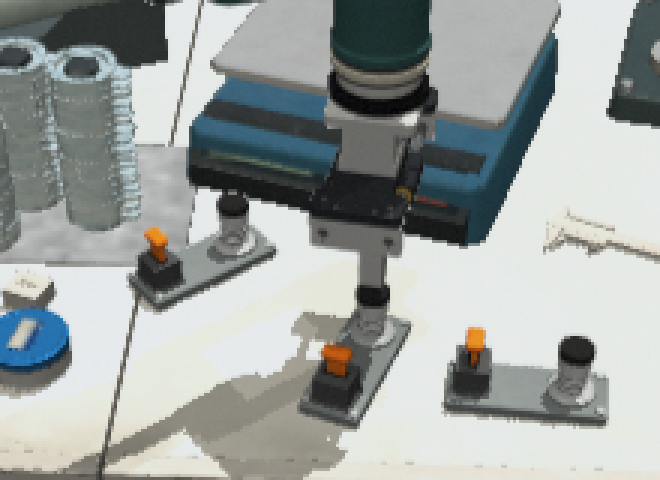

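View pics/w4.png

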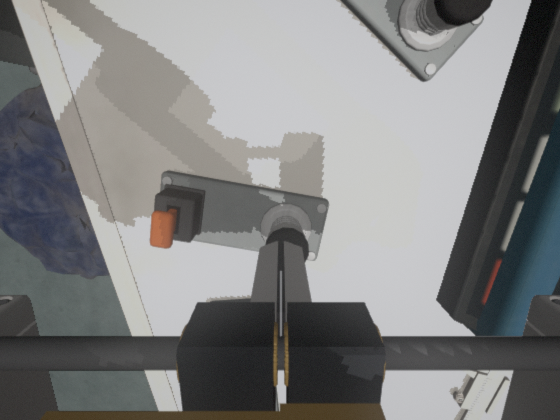

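Left pad is back up and its tag is still up. The tips are over the middle pad at (373,292 in the crop). Pressing.

Request:
apply_moves --moves '[[[-0.2,0,0.3],[0,0,0],0],[[-0.2,0,0.6],[0,0,0],0],[[-0.2,0,0.8],[0,0,0],0],[[-0.2,0,1.0],[0,0,0],0],[[-0.2,0,1.1],[0,0,0],0],[[-0.2,0,1.2],[0,0,0],0],[[-0.2,0,1.2],[0,0,0],0],[[-0.2,0,1.2],[0,0,0],0],[[-0.2,0,1.2],[0,0,0],0],[[-0.2,0,1.2],[0,0,0],0]]'

```text
time: 6.23
tool_pos: [0.524, -0.1343, 0.0739]
ee_rot: [3.141, 0.0, 1.923]
wrist_force: [0.6, 1.9, 2.8]
width: 0.0002
```

Request:
apply_moves --moves '[[[0,0,0.1],[0,0,0],0],[[0,0,0.2],[0,0,0],0],[[0,0,0.3],[0,0,0],0],[[0,0,0.4],[0,0,0],0],[[0,0,0.5],[0,0,0],0],[[0,0,0.5],[0,0,0],0],[[0,0,0.5],[0,0,0],0],[[0,0,0.5],[0,0,0],0],[[0,0,0.5],[0,0,0],0],[[0,0,0.5],[0,0,0],0]]'

```text
time: 7.07
tool_pos: [0.524, -0.1344, 0.069]
ee_rot: [3.141, 0.0, 1.923]
wrist_force: [-0.8, 3.7, 5.9]
width: 0.0002
```

```bash
python3 - <<'E'
from h import *
o=robot.get_obs();print(o['tool_pos'],o['wrist_force'])
cv2.imwrite("pics/s5.png",optics.snapshot("scene")[120:280,180:400,::-1].repeat(3,0).repeat(3,1))
o=robot.get_obs();print(o['tool_pos'],o['wrist_force'])
for p in [(.523,-.133,.11),(.552,-.303,.11),(.552,-.303,.086)]: print(tool(p).round(2))
E
```

```text
[ 0.52401357 -0.13435638  0.06901162] [-0.84721852  3.69528285  5.89115181]
[ 0.52403449 -0.13432174  0.06901867] [-0.14321087  3.50790392  5.61976398]
[ 0.16 -0.05 -4.1 ]
[-16.8   -3.19  -4.1 ]
[-16.8   -3.19  -1.7 ]
```

View pics/s5.png

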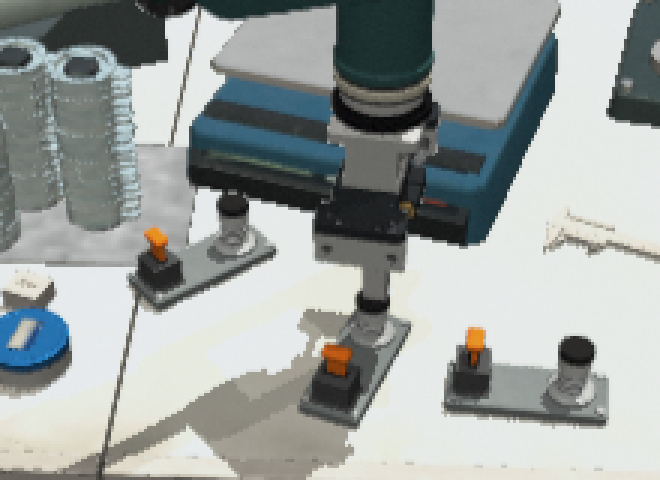

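Middle mount: 2.8 N at 2.1 mm and 5.8 N at 7.0 mm, so about 0.6 N/mm. I'll press 3 mm deeper for a clear sink, then lift.

Request:
apply_moves --moves '[[[0,0,0.1],[0,0,0],0],[[0,0,0.2],[0,0,0],0],[[0,0,0.3],[0,0,0],0],[[0,0,0.3],[0,0,0],0],[[0,0,0.3],[0,0,0],0],[[0,0,0.3],[0,0,0],0],[[0,0,-1],[0,0,0],0],[[0,0,-2.5],[0,0,0],0],[[0,0,-4],[0,0,0],0],[[0,0,-4.5],[0,0,0],0]]'

```text
time: 7.95
tool_pos: [0.5243, -0.1357, 0.1149]
ee_rot: [3.141, 0.003, 1.922]
wrist_force: [0.0, 0.4, 0.1]
width: 0.0006
```

```bash
python3 - <<'E'
from h import *
o=robot.get_obs();print(o['tool_pos'],o['wrist_force'])
for p in [(.552,-.303,.11),(.552,-.303,.085)]: print(tool(p).round(2))
E
```

```text
[ 0.52430698 -0.13566949  0.11487971] [0.00544884 0.35529377 0.12120318]
[-16.66  -3.16   0.54]
[-16.65  -3.16   3.04]
```

Request:
apply_moves --moves '[[[-2.5,-0.5,0],[0,0,0],0],[[-5,-1,0],[0,0,0],0],[[-8,-1.5,0],[0,0,0],0],[[-11,-2.1,0],[0,0,0],0],[[-14,-2.7,0],[0,0,0],0],[[-16,-3.1,0.3],[0,0,0],0],[[-16.7,-3.1,1],[0,0,0],0],[[-16.7,-3.1,2],[0,0,0],0],[[-16.7,-3.1,2.7],[0,0,0],0],[[-16.7,-3.1,2.7],[0,0,0],0]]'

```text
time: 8.78
tool_pos: [0.5504, -0.2995, 0.0827]
ee_rot: [-3.138, -0.006, 1.924]
wrist_force: [-0.5, 0.7, 0.1]
width: 0.0002
```

```bash
python3 - <<'E'
from h import *
cv2.imwrite("pics/s6.png",optics.snapshot("scene")[120:280,180:400,::-1].repeat(3,0).repeat(3,1))
o=robot.get_obs();print(o['tool_pos'],o['wrist_force'])
print(tool((.552,-.303,.071)).round(2))
E
```

```text
[ 0.55103689 -0.29967789  0.08407723] [ 0.52394701  0.91827167 -0.40077718]
[-0.35 -0.02  1.31]
```

View pics/s6.png

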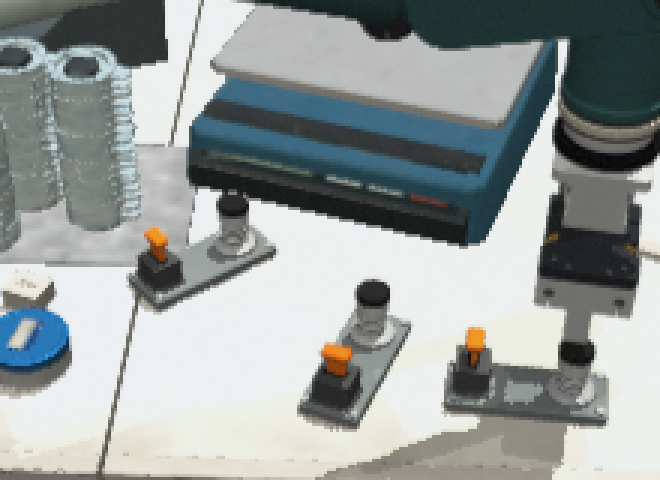

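All tags are still up and the middle pad has sprung back. The tips are over the right pad at (577,348 in the crop).

Request:
apply_moves --moves '[[[-0.1,0,0.3],[0,0,0],0],[[-0.2,0,0.6],[0,0,0],0],[[-0.2,0,0.8],[0,0,0],0],[[-0.2,0,1.0],[0,0,0],0],[[-0.2,0,1.2],[0,0,0],0],[[-0.2,0,1.4],[0,0,0],0],[[-0.2,0,1.4],[0,0,0],0],[[-0.2,0,1.4],[0,0,0],0],[[-0.2,0,1.4],[0,0,0],0],[[-0.2,0,1.4],[0,0,0],0]]'

```text
time: 9.67
tool_pos: [0.5531, -0.3036, 0.0729]
ee_rot: [3.141, -0.0, 1.923]
wrist_force: [0.6, 1.8, 2.7]
width: 0.0006
```

Request:
apply_moves --moves '[[[0,0,0.1],[0,0,0],0],[[0,0,0.2],[0,0,0],0],[[0,0,0.3],[0,0,0],0],[[0,0,0.4],[0,0,0],0],[[0,0,0.5],[0,0,0],0],[[0,0,0.5],[0,0,0],0],[[0,0,0.5],[0,0,0],0],[[0,0,0.5],[0,0,0],0],[[0,0,0.5],[0,0,0],0],[[0,0,0.5],[0,0,0],0]]'

```text
time: 10.5
tool_pos: [0.5531, -0.3036, 0.0676]
ee_rot: [3.141, -0.0, 1.923]
wrist_force: [0.7, 3.0, 4.0]
width: 0.0006
```

```bash
python3 - <<'E'
from h import *
o=robot.get_obs();print(o['tool_pos'],o['wrist_force'])
cv2.imwrite("pics/s7.png",optics.snapshot("scene")[120:280,180:400,::-1].repeat(3,0).repeat(3,1))
o=robot.get_obs();print(o['tool_pos'],o['wrist_force'])
for p in [(.552,-.303,.1),(.517,-.232,.1),(.517,-.232,.06)]: print(tool(p).round(2))
E
```

```text
[ 0.55306633 -0.3036196   0.06758436] [0.73895675 2.99545444 4.01706169]
[ 0.55305705 -0.30360128  0.06754841] [0.39604811 3.17701393 4.23775107]
[ 0.09 -0.08 -3.25]
[ 7.96 -0.91 -3.24]
[ 7.96 -0.92  0.76]
```

View pics/s7.png

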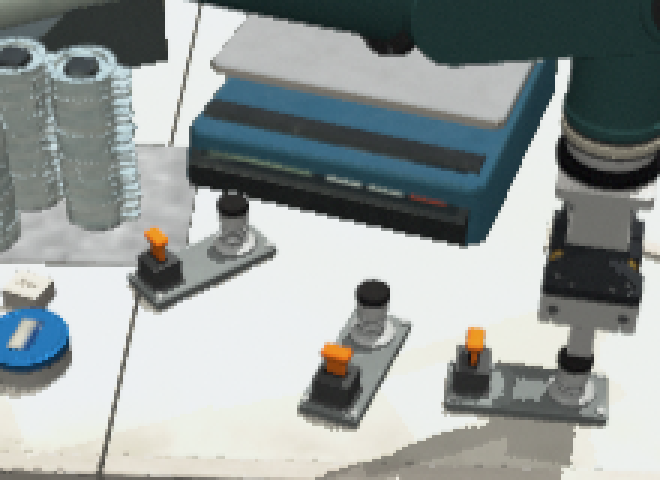

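Right mount: 2.7 N at 3.1 mm and 4.1 N at 8.4 mm, so about 0.3 N/mm. That makes it clearly the softest. I'll lift and move over the right tag.

Request:
apply_moves --moves '[[[0,0,-1],[0,0,0],0],[[0,0,-2.5],[0,0,0],0],[[0,0,-3.5],[0,0,0],0],[[2,-0.2,-3.5],[0,0,0],0],[[4,-0.5,-3.5],[0,0,0],0],[[6,-0.7,-3.5],[0,0,0],0],[[7.5,-0.9,-3.5],[0,0,0],0],[[8,-0.9,-3.2],[0,0,0],0],[[8,-0.9,-2.8],[0,0,0],0],[[8,-0.9,-2.5],[0,0,0],0]]'

```text
time: 11.38
tool_pos: [0.5168, -0.2324, 0.0921]
ee_rot: [-3.141, 0.001, 1.923]
wrist_force: [0.6, -0.6, 0.3]
width: 0.0007
```

```bash
python3 - <<'E'
from h import *
cv2.imwrite("pics/s8.png",optics.snapshot("scene")[180:280,270:400,::-1].repeat(5,0).repeat(5,1))
cv2.imwrite("pics/w8.png",optics.snapshot("wrist")[:,:,::-1])
o=robot.get_obs();print(o['tool_pos'],o['wrist_force'])
print(tool((.517,-.232,.060)).round(2))
E
```

```text
[ 0.51655145 -0.23241463  0.09129877] [ 0.06042106  0.06902732 -1.34190593]
[0.02 0.06 3.13]
```

View pics/s8.png

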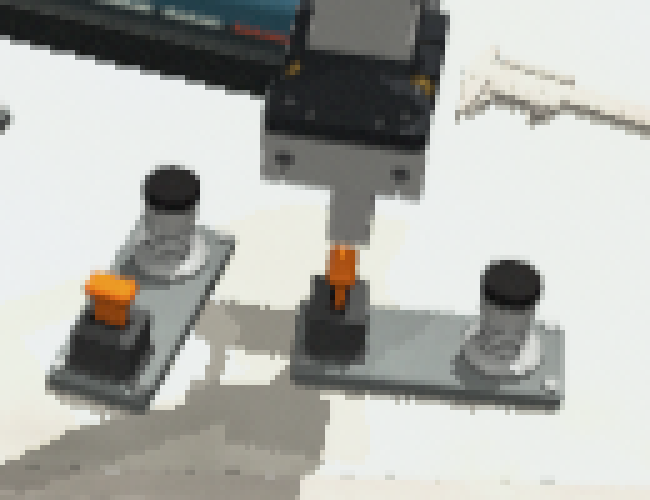

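View pics/w8.png

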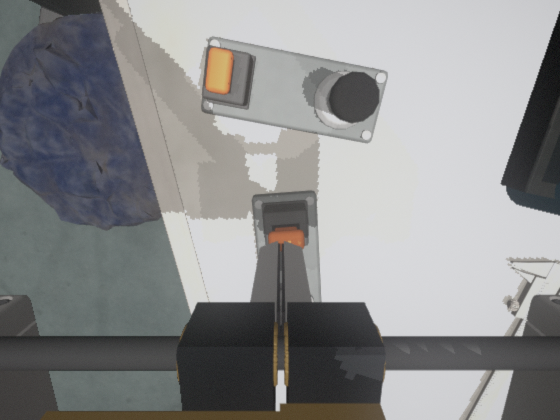

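The tips are above the orange tag, at (340,250) in the scene crop and (287,238) in the wrist view. I'll refine its centre from the wrist image.

```bash
python3 - <<'E'
from h import *
c=optics.get_calibration('wrist')
print(ray('wrist',(270,231),.064,c),ray('wrist',(305,233),.064,c))
m=(ray('wrist',(270,231),.064,c)+ray('wrist',(305,233),.064,c))/2
print(m,tool(m))
print(proj('wrist',[robot.get_obs()['tool_pos']-[0,0,.014]],c))
E
```

```text
[ 0.50532153 -0.22321325  0.064     ] [ 0.52691556 -0.21674388  0.064     ]
[ 0.51611855 -0.21997856  0.064     ] [1.18026237 0.39125667 2.73030397]
[[281.48640828 257.75712164]]
```

```bash
python3 - <<'E'
from h import *
a=cv2.imread('pics/w8.png')[180:290,220:350];cv2.imwrite('pics/w8c.png',cv2.resize(a,None,fx=5,fy=5,interpolation=cv2.INTER_CUBIC))
c=optics.get_calibration('wrist')
for z in (.056,.064):
  m=(ray('wrist',(270,231),z,c)+ray('wrist',(305,231),z,c))/2
  print(m,tool(m), m+.007*np.array([np.cos(np.radians(-64.6)),np.sin(np.radians(-64.6)),0]))
E
```

```text
[ 0.51705089 -0.22208641  0.056     ] [0.94960396 0.40738086 3.53009105] [ 0.52005344 -0.22840975  0.056     ]
[ 0.51586921 -0.2193406   0.064     ] [1.24874279 0.38980467 2.73036277] [ 0.51887176 -0.22566394  0.064     ]
```

View pics/w8c.png

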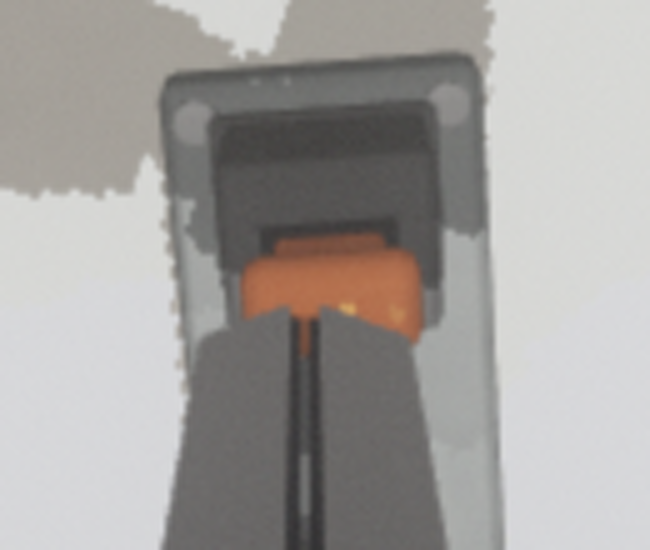

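The tag bar's centre is at about column 286 and the tips at 281, so a shift of about 2–3 mm. I'll correct by x +0.2 cm and y +0.25 cm and press down. A slow press to TCP z ≈ 0.058 should seat the bar.

Request:
apply_moves --moves '[[[0.1,0.1,0.2],[0,0,0],0],[[0.2,0.25,0.6],[0,0,0],0],[[0.2,0.25,1.0],[0,0,0],0],[[0.2,0.25,1.3],[0,0,0],0],[[0.2,0.25,1.6],[0,0,0],0],[[0.2,0.25,1.9],[0,0,0],0],[[0.2,0.25,2.2],[0,0,0],0],[[0.2,0.25,2.5],[0,0,0],0],[[0.2,0.25,2.7],[0,0,0],0],[[0.2,0.25,2.7],[0,0,0],0]]'

```text
time: 12.32
tool_pos: [0.5184, -0.229, 0.0651]
ee_rot: [-3.142, 0.0, 1.923]
wrist_force: [-1.7, -0.1, 1.7]
width: 0.0003
```

Request:
apply_moves --moves '[[[0,0,0.2],[0,0,0],0],[[0,0,0.4],[0,0,0],0],[[0,0,0.5],[0,0,0],0],[[0,0,0.6],[0,0,0],0],[[0,0,0.7],[0,0,0],0],[[0,0,0.8],[0,0,0],0],[[0,0,0.8],[0,0,0],0],[[0,0,0.8],[0,0,0],0],[[0,0,0.8],[0,0,0],0],[[0,0,0.8],[0,0,0],0]]'

```text
time: 13.15
tool_pos: [0.5186, -0.2291, 0.0602]
ee_rot: [3.141, 0.001, 1.923]
wrist_force: [-6.1, 2.1, 13.5]
width: 0.0005
```

```bash
python3 - <<'E'
from h import *
cv2.imwrite("pics/s9.png",optics.snapshot("scene")[180:280,270:400,::-1].repeat(5,0).repeat(5,1))
o=robot.get_obs();print(o['tool_pos'],o['wrist_force'])
E
```

```text
[ 0.51855657 -0.22911494  0.06012339] [-5.91628752  1.83591216 14.20648741]
```

View pics/s9.png

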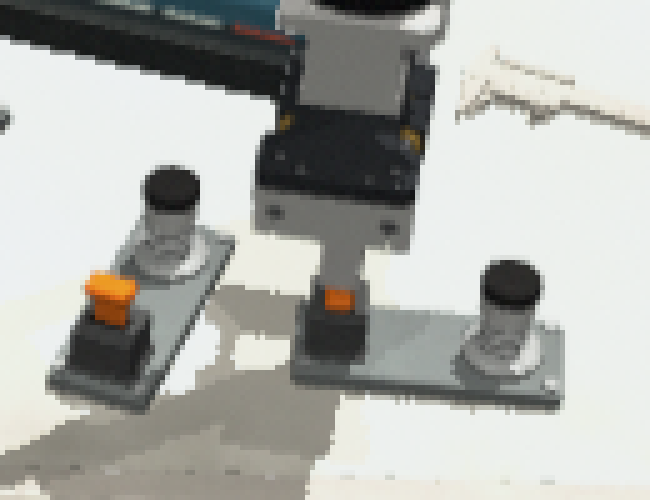

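The bar is seated: tip at z ≈ 0.046 with the force up to 14 N, and the picture shows the bar on its housing. A touch more push, then a straight lift.

Request:
apply_moves --moves '[[[0,0,0.1],[0,0,0],0],[[0,0,0.2],[0,0,0],0],[[0,0,0.2],[0,0,0],0],[[0,0,-0.5],[0,0,0],0],[[0,0,-2],[0,0,0],0],[[0,0,-4],[0,0,0],0],[[0,0,-7],[0,0,0],0],[[0,0,-10],[0,0,0],0],[[0,0,-12],[0,0,0],0],[[0,0,-12],[0,0,0],0]]'

```text
time: 14.03
tool_pos: [0.5212, -0.2304, 0.1828]
ee_rot: [3.134, 0.008, 1.923]
wrist_force: [0.9, -1.1, 1.1]
width: 0.0004
```

```bash
python3 - <<'E'
from h import *
cv2.imwrite("pics/s10.png",optics.snapshot("scene")[120:280,120:400,::-1].repeat(2,0).repeat(2,1))
cv2.imwrite("pics/w10.png",optics.snapshot("wrist")[:,:,::-1])
o=robot.get_obs();print(o['time'],o['tool_pos'],o['wrist_force'],np.abs(o['qvel']).max())
E
```

```text
14.1333 [ 0.51896245 -0.22917884  0.17732518] [-0.16527045 -0.43520086 -0.67145353] 0.05265954204743994
```

View pics/s10.png

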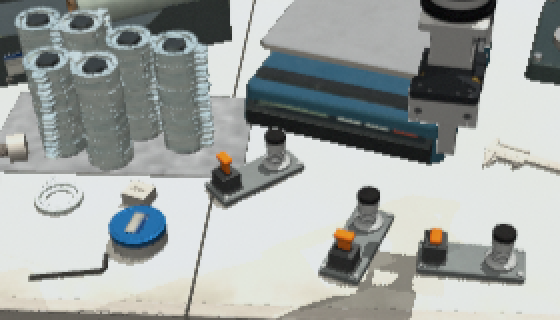

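View pics/w10.png

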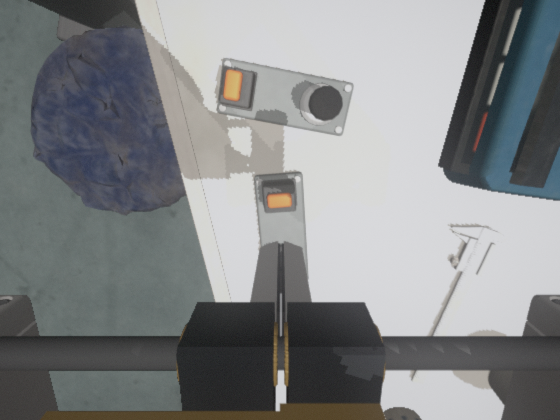

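The scene shows the right tag down on its housing at (435,240), the left tag (223,163) and middle tag (343,240) still up, all pads sprung back, and the loose things in place. The tool is clear, so I'm handing in.

```bash
python3 - <<'E'
from h import *
print(proj('scene',[[.519,-.230,.046],[.519,-.230,.064]]), 'seen', (120+435/2,120+233/2))
print(job.close_job())
E
```

```text
[[337.45971739 237.75234776]
 [337.96500693 232.20786056]] seen (337.5, 236.5)
the job is handed in; nothing more can be done
None
```

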